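# Seat a specimen puck in the V-nest of a microscope bench

### The arm

A 6-joint arm with a two-finger parallel gripper is mounted at the origin on the work surface. World frame = base frame: x ahead of the robot, y to its left, z up, the work surface at z = 0. Lengths are in m, angles in degrees, forces in N, time in s.
With the tool pointing down it reaches from about 0.35 to 0.875 m from the base axis. Payload 4.2 kg.
Tool frame: the origin (TCP) lies on the front face of the gripper's body, between the roots of the fingers; the fingertips stand 70 mm ahead of it and the grasp point (between the pads) lies 51 mm ahead of it; x points along the fingers, y is the direction in which the jaws open and shut, and the axes are right-handed (so a half turn about x gives the same grasp; the last joint's range is limited). The gripper opens to 87 mm and grips with 3 to 60 N. Pads are 19 mm wide; open, the fingers measure 117 mm over their backs; the gripper's body (75 mm by 190 mm) begins 51 mm behind the grasp point.
Start: joints at [83.572, 22.042, 0.453, 0, -68.411, -14.817], TCP at [0.226, 0.583, 0.292] pointing down, gripper open.
Joint ranges: [-179.83, 179.83], [-69.29, 118.12], [-61.27, 80.66], [-181.25, 117.63], [-171.15, -9.14], [-177.46, 177.46]. Speed limits (degrees/s): [159.86, 159.86, 180, 180, 180, 180].

### API

Orientations are given as a 3x3 rotation matrix whose columns are the frame's x, y, z axes.
In Python, from station import r, viewer, spotter gives the robot as it stands.
- The arm moves only by the tool move_arm, never from a script. Its argument "series" is a list that holds one entry, the list of rows, each a list of 7 numbers: the turn, a rotation vector about the world's x, y, z scaled (see below), then the shift along the world's x, y, z scaled (see below), then the opening, from 0 (shut) to 1 (fully open). A call has 1 to 20 rows; each row shifts and turns the pose as measured when the row begins; what a row does not reach is not made up. The controller multiplies each number of a shift by 60 mm and each number of a turn by 8 degrees. A row lasts 1/8 s, in which the tool goes at most 62.5 mm and 10.7 degrees, less where a joint would pass 70% of its speed; a pose out of reach is approached as far as the arm can. A call with a number of a shift or a turn outside -1 to 1 is refused whole. A call with a gripper value outside its range is refused whole. The fingers move at their own pace and stop on an object; the grip force is fixed at half the most. Time passes only in rows, so rows that do not move let the fingers close. It gives the time, the measured TCP pose, the force and the opening at its end, in the units of the state.
- r.sense(): the state, without advancing time (a new reading comes with each control period).
- viewer.capture(name): name is "side" or "top"; returns (picture, depth): 384x512x3 uint8, red, green, blue; 384x512 float32, m along the optical axis (not along the pixel's ray), 0 where there is no reading.
- viewer.camera_params(name): a dict with "mtx" (3x3 intrinsics, pixels), "pose" (4x4, takes a point from camera to world coordinates). Camera axes: x right, y down, z forward; pixel columns grow to the right and rows downward; lengths in m; the calibration is good to about 2 mm. A picture is of the moment at which its call begins. camera_params takes no time and is no camera call.
- r.finish_job(): hands the job in, once; it reports no verdict.
Trained networks look in the newest picture that a camera, given by its name, has taken for a name from the list of things; names that differ only in an ending like _2 or _b are one class to them, and where a whole thing is asked for, a point or a joint stands for the part that bears it (a point fixed in the world has none). Each returns a list of dicts, best first, with "conf" (0 to 1); they miss things now and then, are a little off and sometimes report something else, mostly with a low value. They report only what shows in the picture. A call takes as long as a camera call.
- spotter.find_in(camera, name): "centre" ([column, row] in pixels, amid what is visible of it).
- spotter.trace(camera, name): "mask" (384x512 bool, what is visible of it) and "centre" ([column, row] in pixels, amid what is visible of it).
The state is a dict: "time_s": time; "joints": joint angles; "joint_velocities": joint speeds; "effort": joint torques, N m; "tcp_pos": TCP position; "ee_rot": TCP orientation; "wrist_force": force on the tool from outside, world axes, zero at the start; "moment": the same for the moment, N m; "gripper_width": opening from 0.0 (shut) to 1.0 (fully open).
Only numpy, scipy, OpenCV 4.12 (cv2) and the standard library are available. Lean on these libraries where they do the work, as an engineer would, in place of code of your own. Each camera call takes 0.05 s, during which the arm holds its last target.

### The job

Take the larger of the two black specimen pucks and set it down flat on the nest's aluminium base plate, at the open mouth of the two converging guides, and let go of it. Then push it along the plate under the clear shield, without knocking that, until it is fully home, and press it there for about a second with 13 to 15 N so that it bears evenly on both guides, never loading either guide with more than 11 N. Back off so that it stays home, and leave everything else on the bench where it is.

Things in the scene. Friction and masses are not known exactly. Their poses are not given: they have to be found in the camera images.
- puck: The larger specimen puck: a plain black plastic disc with a glass window in its top, 50 mm in diameter, 22 mm high, about 150 g, standing flat and loose on the bench (either the nearer or the farther of the two pucks). Origin at the centre of its underside, z up; its yaw has no meaning.
- small_puck: The smaller puck, not wanted: same look, 34 mm in diameter, 22 mm high, loose. Origin at the centre of its underside.
- nest: The nest, screwed to the bench: aluminium base plate 6 mm thick (its smooth top 6 mm above the bench), x = -155 to +60 mm, y = -95 to +95 mm in its own frame, carrying two upright steel guides and a clear shield. Origin on the underside, right below the centre of the seat. Horizontal x axis: the push direction, from the wide mouth (robot's side) to the narrow end; y to its left, z up.
- guide_left: Left (+y) guide: rigid steel bar 12 mm thick, 14 mm high above the plate, inner face at 30 degrees to the nest's x axis. The inner faces form a 60 degree V, 149 mm wide at the mouth (x = -80 mm), 21 mm at the narrow end (x = +32 mm); both touch the 50 mm puck when its centre is at the seat. Friction there about 0.4. Origin: the seat point on the plate, not on the bar.
- guide_right: Right (-y) guide, mirror image of the left one. Rigid. The origin is the seat point on the plate, not on the bar.
- shield: Clear plastic shield, 5 mm thick, on two steel posts: underside 38 mm, top 43 mm above the bench (posts to 47 mm). In the nest's frame it covers x = -2 to +48 mm, y = -75 to +75 mm: the front half of the seated puck, which so cannot be set in from above; the rear half stays open for pushing. Origin: the seat point on the plate.
- seat (a point): The seat: the point on the plate's top, 6 mm above the bench, where the centre of the puck's underside lies when the puck is home. Axes as the nest's. A spot 110 to 125 mm before it (x = -0.11 to -0.125) is clear of guides and shield for setting the puck down.
- vial: Bystander: small glass vial, 22 mm in diameter, 51 mm high, standing near the pucks. Origin under its centre.
- mouse: Bystander: grey computer mouse, 108 x 60 x 34 mm. Origin under its centre, x along it.
- screwdriver: Bystander: screwdriver, 170 mm, lying on the bench along its x axis.
- flux_jar: Bystander: small jar, 48 mm in diameter, 45 mm high. Origin under its centre.
- tweezers: Bystander: steel tweezers, 140 mm long, 6 mm high, lying along their x axis.
- lens: Bystander: black lens barrel with an aluminium band, 48 mm in diameter, 36 mm high. Origin under its centre.

How it is judged:
By the outcome, as a careful person would: the job done as asked, in the order asked, and still so for the second after the job is handed in, with the robot touching nothing.
It also fails if it takes over 67 s, if anything falls off the work surface, if the arm or the gripper's body presses on something with over 40 N, if the wrist force passes 120 N, or if a joint passes its speed limit or range.

## Working session

There is one attempt and no reset: what is moved stays moved. The work goes in short steps, Python scripts to look and compute and a tool call to move; the robot and the scene stay as the last step left them, time stands still between calls to the robot, and variables do not carry over. Pictures are saved under pics/ and viewed, and the job is handed in when it is done.

Besides the shell and the picture viewer there is one more tool, called after "Emit:" in YAML: its name, and indented under it one key for each argument. move_arm: Moves the arm, as the interface text tells. Its arguments: {"type":"object","properties":{"series":{"type":"array","items":{"type":"array","items":{"type":"array","items":{"type":"number","minimum":-1,"maximum":1}}}}},"required":["series"]}

```bash
ls; mkdir -p pics
python3 - <<'E'
from station import r, viewer, spotter
import cv2, numpy as np
s=r.sense(); print(s)
for c in ("side","top"):
    im,d=viewer.capture(c); p=viewer.camera_params(c)
    cv2.imwrite(f"pics/{c}0.png",im[:,:,::-1]); np.savez(f"{c}0.npz",im=im,d=d,**p)
    print(c,p['mtx'].round(1).tolist(),p['pose'].round(4).tolist())
    for n in ("puck","small_puck","nest","guide_left","guide_right","shield","vial"):
        print(n,[(np.round(o['centre'],1).tolist(),round(o['conf'],2)) for o in spotter.find_in(c,n)])
E
```

```text
pics
{'time_s': 0.0, 'joints': array([ 8.35733207e+01,  2.20882318e+01,  3.78238684e-01, -2.79012698e-02,
       -6.84135419e+01, -1.48171453e+01]), 'joint_velocities': array([-0.04534177, -0.05183299, -0.08782574,  0.00680565, -0.06853399,
        0.03372916]), 'effort': array([-1.47494757e-03, -3.90660381e+01,  1.87403172e+01,  4.21996862e+00,
        1.10270904e-02, -1.85312992e-04]), 'tcp_pos': array([0.22626947, 0.58209445, 0.29117841]), 'ee_rot': array([[-6.91299496e-04, -3.62504257e-01, -9.31981859e-01],
       [-2.09181761e-03, -9.31979518e-01,  3.62504898e-01],
       [-9.99997573e-01,  2.20013552e-03, -1.14015817e-04]]), 'wrist_force': array([ 0.01044976,  0.75365133, -0.13309083]), 'moment': array([-0.01293102,  0.00188202, -0.06301498]), 'gripper_width': 0.9960713830142666}
side [[420.3, 0.0, 252.6], [0.0, 420.3, 189.0], [0.0, 0.0, 1.0]] [[-0.9881, -0.103, 0.1138, 0.4485], [-0.1534, 0.632, -0.7596, 0.9082], [0.0063, -0.7681, -0.6404, 0.8181], [0.0, 0.0, 0.0, 1.0]]
puck [([243.2, 252.0], 0.76), ([270.6, 339.4], 0.56)]
small_puck [([299.1, 246.3], 0.52)]
nest [([259.1, 186.4], 0.84)]
guide_left [([246.1, 195.4], 0.41)]
guide_right [([264.2, 174.5], 0.75), ([187.1, 324.4], 0.7)]
shield [([239.9, 173.3], 0.61)]
vial [([265.2, 288.1], 0.51)]
top [[401.0, 0.0, 258.4], [0.0, 401.0, 189.0], [0.0, 0.0, 1.0]] [[0.0262, -0.9985, 0.0474, 0.5386], [-0.9996, -0.0265, -0.0059, -0.0142], [0.0072, -0.0472, -0.9989, 1.3405], [0.0, 0.0, 0.0, 1.0]]
puck [([191.8, 194.3], 0.71)]
small_puck []
nest [([272.3, 195.6], 0.56), ([384.3, 240.1], 0.32)]
guide_left []
guide_right []
shield [([282.7, 177.6], 0.69), ([391.5, 190.3], 0.48)]
vial [([160.9, 214.3], 0.44)]
```

View pics/side0.png

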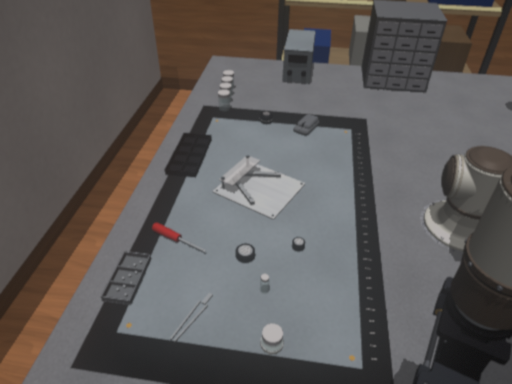

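View pics/top0.png

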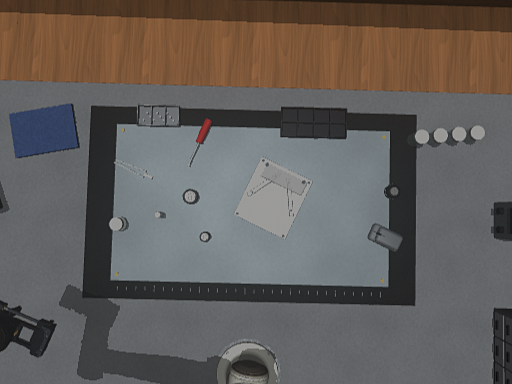

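The side view shows the larger puck at about (245,252), the small one at (299,243), and the nest at about (260,187). In the top view they are at (190,196), (205,237) and (273,197). Next I'll zoom in and measure.

```bash
cat > h.py <<'E'
import numpy as np, cv2
def ray(cam,uv,z):
    "intersect pixel rays with plane z"
    K,P=cam['mtx'],cam['pose']; uv=np.atleast_2d(uv).astype(float)
    d=np.c_[uv,np.ones(len(uv))]@np.linalg.inv(K).T@P[:3,:3].T; o=P[:3,3]
    return o+d*((z-o[2])/d[:,2])[:,None]
def proj(cam,X):
    P=np.linalg.inv(cam['pose']); c=np.atleast_2d(X)@P[:3,:3].T+P[:3,3]; p=c@cam['mtx'].T
    return p[:,:2]/p[:,2:]
def cloud(cam,d):
    v,u=np.indices(d.shape); K=cam['mtx']
    c=np.stack([(u-K[0,2])/K[0,0]*d,(v-K[1,2])/K[1,1]*d,d],-1)
    return c@cam['pose'][:3,:3].T+cam['pose'][:3,3]
E
python3 - <<'E'
from h import *
S=np.load('side0.npz');T=np.load('top0.npz')
def crop(im,x0,x1,y0,y1,k,n):
    cv2.imwrite(n,cv2.resize(im[y0:y1,x0:x1,::-1],None,fx=k,fy=k,interpolation=cv2.INTER_CUBIC))
crop(T['im'],180,330,140,250,5,'pics/topc.png')
crop(S['im'],200,330,140,270,5,'pics/sidec.png')
for c in (S,T):
    X=cloud(c,c['d']); z=X[...,2]
    print(np.median(z[c['d']>0]))
print('top puck',ray(T,[190.5,196.5],.022),ray(T,[205,237],.022))
print('side puck',ray(S,[245,248],.022),ray(S,[299,240],.022))
X=cloud(T,T['d']);print(X[196,190],X[237,205],X[215,258]);X=cloud(S,S['d']);print(X[250,245],X[200,255])
E
```

```text
-0.001419220954383682
-0.0006471771063496501
top puck [[0.5704791  0.20039658 0.022     ]] [[0.4393159  0.14851864 0.022     ]]
side puck [[0.57332943 0.19735872 0.022     ]] [[0.44015007 0.14790621 0.022     ]]
[0.57195173 0.20127671 0.026976  ] [0.43937933 0.14841473 0.02284213] [ 0.5153396  -0.02298598  0.00587211]
[0.57213861 0.20437002 0.02241918] [ 0.57918953 -0.01274491  0.00062529]
```

View pics/topc.png

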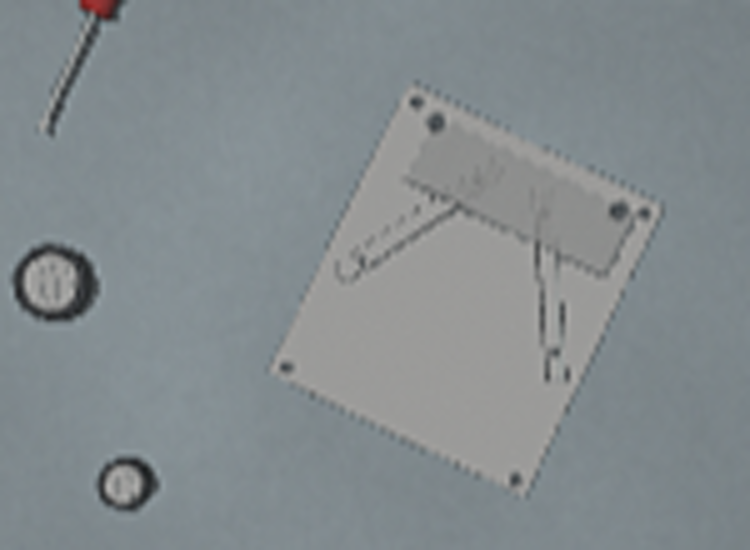

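View pics/sidec.png

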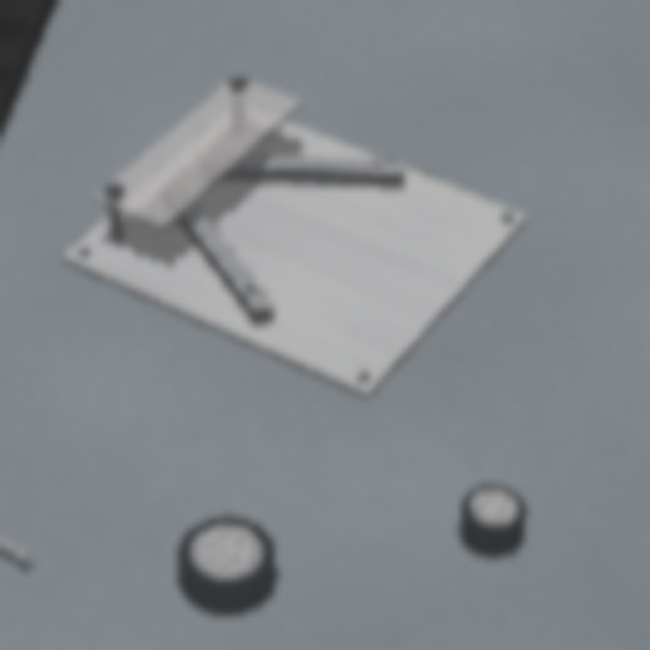

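In the crops, the plate corners in the top view are about (263,157), (312,181), (285,239) and (234,214). The guides open towards the lower right, which is the robot's side. The larger puck is the one farther out. I'll refine the poses next.

```bash
cat > fit.py <<'E'
from h import *
from scipy.optimize import least_squares
S=np.load('side0.npz');T=np.load('top0.npz')
def sub(cam,pts):
    g=cv2.cvtColor(cam['im'],cv2.COLOR_RGB2GRAY)
    p=np.array(pts,np.float32).reshape(-1,1,2)
    return cv2.cornerSubPix(g,p.copy(),(4,4),(-1,-1),(3,50,.01)).reshape(-1,2)
a=lambda L,x,y:[((u+.5)/5-.5+x,(v+.5)/5-.5+y) for u,v in L]
t0=a([(415,85),(662,205),(525,495),(272,370)],180,140)
s0=a([(525,215),(368,393),(66,257)],200,140)
t=sub(T,t0); s=sub(S,s0)
print(np.round(t-t0,2).tolist(),np.round(s-s0,2).tolist())
for nm,tt in (('raw',np.array(t0)),('sub',t)):
    W=ray(T,tt,.006)[:,:2]; print(nm,W.round(4).tolist(),[round(float(np.linalg.norm(W[i]-W[(i+1)%4])),4) for i in range(4)])
# nest corners: top img far-left(+x,+y), far-right(+x,-y), near-right(-x,-y), near-left(-x,+y)
C=np.array([[.06,.095],[.06,-.095],[-.155,-.095],[-.155,.095]])
def wp(q,i): 
    c,s_=np.cos(q[2]),np.sin(q[2]); R=np.array([[c,-s_],[s_,c]])
    return np.c_[C[i]@R.T+q[:2],np.full(len(i),.006)]
def fit(useT,useS):
    f=lambda q:np.r_[(proj(T,wp(q,[0,1,2,3]))-t).ravel()*useT,(proj(S,wp(q,[2,3,0]))-s).ravel()*useS]
    o=least_squares(f,[.6,-.05,0.]); print(o.x.round(4),np.degrees(o.x[2]).round(2),'res px',o.fun.round(1)); return o.x
fit(1,0);fit(0,1);q=fit(1,1)
# pucks
for nm,cam,c in (('T',T,(190.5,196.5)),('S',S,(245,252))):
    g=cv2.cvtColor(cam['im'],cv2.COLOR_RGB2GRAY); x,y=map(int,c); w=16
    m=(g[y-w:y+w,x-w:x+w]<80).astype(np.uint8)
    n,l,st,_=cv2.connectedComponentsWithStats(m); k=1+np.argmax(st[1:,4]); print(nm,st[k]+np.array([x-w,y-w,0,0,0]))
E
python3 fit.py
python3 - <<'E'
from station import viewer,spotter
import numpy as np
from h import *
for c in('top','side'):
    im,d=viewer.capture(c);cam=viewer.camera_params(c)
    for n in('puck','small_puck'):
        for o in spotter.trace(c,n)[:2]:
            m=o['mask'];v,u=np.nonzero(m);print(c,n,o['conf'],u.min(),u.max(),v.min(),v.max(),ray(cam,[(u.min()+u.max())/2,(v.min()+v.max())/2],.011).round(4))
            # fit cylinder silhouette
            from scipy.optimize import minimize
            A=np.linspace(0,2*np.pi,60);R=.025 if n=='puck' else .017
            def sil(p):
                P=np.concatenate([proj(cam,np.c_[p[0]+R*np.cos(A),p[1]+R*np.sin(A),0*A+z]) for z in(0.,.022)])
                h=cv2.convexHull((P*8).astype(np.float32)).reshape(-1,2); K=np.zeros((384*2,512*2),np.uint8)
                K=np.zeros(m.shape,np.uint8); cv2.fillPoly(K,[np.round(h*2).astype(np.int32)],1,shift=4); return K>0
            # note h is px*8 ->*2 = px*16 (shift 4)
            x0=ray(cam,o['centre'],.011)[0,:2]
            best=max(((lambda K:(K&m).sum()/(K|m).sum())(sil(x0+[i,j])),*(x0+[i,j]).round(4)) for i in np.arange(-.012,.0121,.001) for j in np.arange(-.012,.0121,.001))
            print('  ',best)
E
```

```text
[[0.0, 0.0], [-3.79, 1.89], [-1.29, -3.34], [2.55, -1.05]] [[-3.35, 3.82], [-1.02, -1.33], [1.87, -0.04]]
raw [[0.7107, -0.0333], [0.6346, -0.2002], [0.4396, -0.1132], [0.5179, 0.0568]] [0.1834, 0.2136, 0.1871, 0.2128]
sub [[0.7107, -0.0333], [0.628, -0.1877], [0.4505, -0.1086], [0.5216, 0.0484]] [0.1752, 0.1943, 0.1724, 0.2059]
[ 0.6209 -0.0902 -0.4328] -24.79 res px [-1.2 -1.4  4.2 -2.2  0.8  3.1 -3.8  0.4  0.  -0.  -0.   0.  -0.  -0. ]
[ 0.6192 -0.0881 -0.4435] -25.41 res px [-0.  -0.   0.  -0.  -0.   0.  -0.   0.   3.7 -3.  -0.2  2.  -3.4 -0.4]
[ 0.6203 -0.0896 -0.436 ] -24.98 res px [-1.3 -1.3  4.  -1.9  0.4  3.3 -4.1  0.4  3.3 -3.6 -0.1  1.4 -3.5 -0.6]
T [183 189  16  15  83]
S [236 247  19  16 140]
top puck 0.45 184 199 189 203 [[0.5725 0.1989 0.011 ]]
   (np.float64(0.8796296296296297), np.float64(0.5731), np.float64(0.1985))
top small_puck 0.68 155 163 211 217 [[0.5102 0.3041 0.011 ]]
   (np.float64(0.4608695652173913), np.float64(0.5114), np.float64(0.3059))
top small_puck 0.39 201 209 231 240 [[0.4434 0.15   0.011 ]]
   (np.float64(0.6666666666666666), np.float64(0.4458), np.float64(0.1471))
side puck 0.79 235 254 244 263 [[0.5732 0.2061 0.011 ]]
   (np.float64(0.9110512129380054), np.float64(0.573), np.float64(0.2068))
side small_puck 0.52 292 304 238 251 [[0.4415 0.1537 0.011 ]]
   (np.float64(0.8190954773869347), np.float64(0.4432), np.float64(0.1533))
```

```bash
cat > fit2.py <<'E'
from h import *
from scipy.optimize import least_squares
S=np.load('side0.npz');T=np.load('top0.npz')
gx,gy=np.meshgrid(np.arange(.40,.74,.0005),np.arange(-.23,.09,.0005),indexing='ij')
out=[]
for nm,cam in(('T',T),('S',S)):
    p=proj(cam,np.c_[gx.ravel(),gy.ravel(),np.full(gx.size,.006)]).reshape(*gx.shape,2).astype(np.float32)
    im=cv2.remap(cam['im'],p[...,0],p[...,1],cv2.INTER_CUBIC)
    g=cv2.GaussianBlur(cv2.cvtColor(im,cv2.COLOR_RGB2GRAY),(0,0),3).astype(float)
    # directional-derivative edge localisation along the outline (edge sampling)
    q=np.array([.62,-.09,np.radians(-24.2)])
    def edges(q):
        c,s=np.cos(q[2]),np.sin(q[2]);R=np.array([[c,-s],[s,c]]);P=[];N=[];E=[]
        for n,off,rng,t in(((1,0),.06,(-.08,.08),(0,1)),((-1,0),.155,(-.08,.08),(0,1)),((0,1),.095,(-.14,-.03),(1,0)),((0,-1),.095,(-.14,-.03),(1,0))):
            if nm=='S' and n==(1,0): continue
            n=np.array(n);t=np.array(t)
            for a in np.linspace(*rng,40):
                ds=np.arange(-.009,.0091,.0005); X=(np.outer(off+ds,n)+a*t)@R.T+q[:2]
                v=cv2.remap(g.astype(np.float32),((X[:,1]+.23)/.0005).astype(np.float32)[None],((X[:,0]-.40)/.0005).astype(np.float32)[None],1)[0]
                dv=np.gradient(v);i=np.argmin(dv)
                if dv[i]<-.5: P.append(X[i]);N.append(n);E.append(off)
        return map(np.array,(P,N,E))
    for _ in range(8):
        P,N,E=edges(q)
        f=lambda q:((((P-q[:2])@np.array([[np.cos(q[2]),-np.sin(q[2])],[np.sin(q[2]),np.cos(q[2])]]))*N).sum(1)-E)
        o=least_squares(f,q,loss='soft_l1',f_scale=.001);q=o.x
    rs=f(q); print(nm,q.round(4),np.degrees(q[2]).round(2),len(P),[ (n,round(float(np.median(rs[(N==n).all(1)])*1e3),2)) for n in((1,0),(-1,0),(0,1),(0,-1)) if (N==n).all(1).any()])
    c,s=np.cos(q[2]),np.sin(q[2]);R=np.array([[c,-s],[s,c]])
    vis=im[:,:,::-1].copy()
    def dr(L,z,col):
        X=np.array(L)@R.T+q[:2]; pp=ray(cam,proj(cam,np.c_[X,np.full(len(X),z)]),.006)
        cv2.polylines(vis,[np.c_[(pp[:,1]+.23)/.0005,(pp[:,0]-.4)/.0005].astype(int)],True,col,1)
    dr([[.06,.095],[.06,-.095],[-.155,-.095],[-.155,.095]],.006,(0,0,255))
    for sg in(1,-1): dr([[-.08,sg*.0745],[.032,sg*.0105],[.032+.006,sg*.0105+sg*.0104],[-.08+.006,sg*(.0745+.0104)]],.020,(0,255,0))
    dr([[-.002,.075],[-.002,-.075],[.048,-.075],[.048,.075]],.043,(255,0,0))
    cv2.imwrite(f'pics/rect{nm}.png',vis[::-1,::-1])
E
python3 fit2.py
```

```text
T [ 0.6187 -0.0902 -0.4254] -24.37 160 [((1, 0), -1.47), ((-1, 0), -1.52), ((0, 1), -1.45), ((0, -1), -1.5)]
S [ 0.6193 -0.0901 -0.4288] -24.57 120 [((-1, 0), -0.09), ((0, 1), -0.03), ((0, -1), -0.46)]
```

View pics/rectT.png

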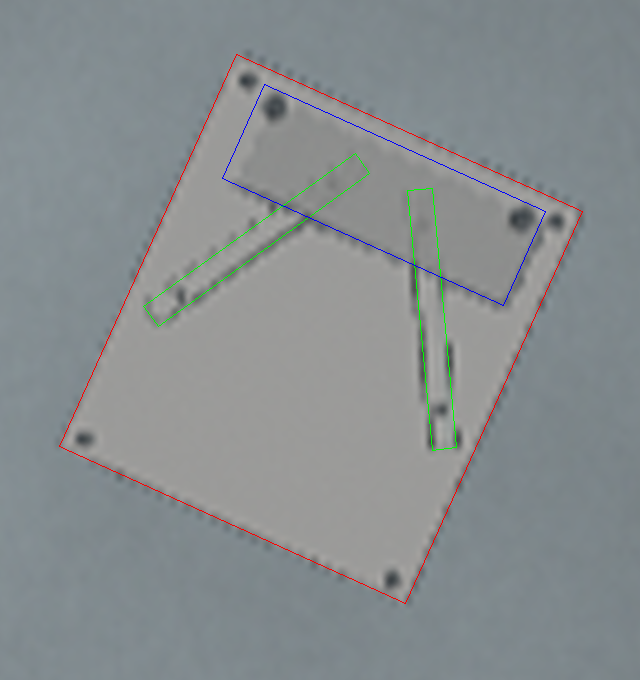

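View pics/rectS.png

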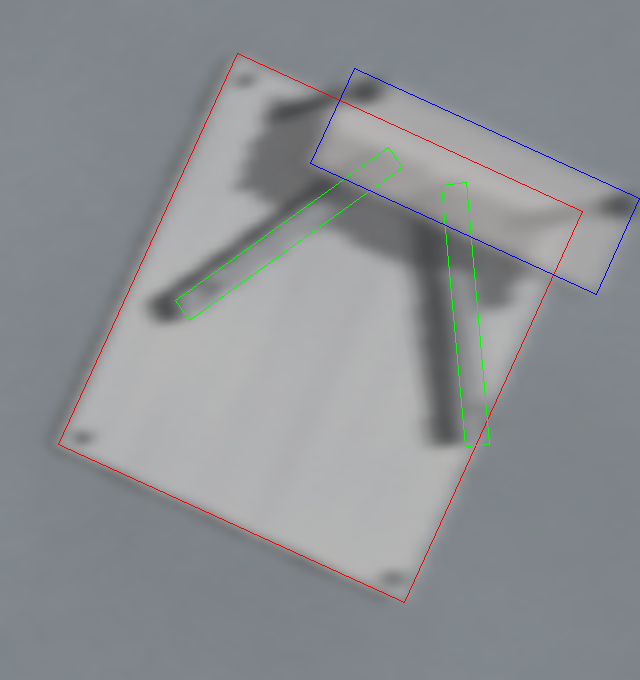

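Both views agree on the seat at about (0.619, -0.090), yaw -24.5°, and the puck at about (0.573, 0.200). The overlay lines up with the guides and shield. I'll move above the puck with the jaw axis across the push direction.

Emit:
move_arm:
  series:
    - [[0,0,-0.4,0.48,-0.53,-0.16,1],[0,0,0,0.48,-0.53,-0.16,1],[0,0,0,0.48,-0.53,-0.16,1],[0,0,0,0.48,-0.53,-0.16,1],[0,0,0,0.48,-0.53,-0.16,1],[0,0,0,0.48,-0.53,-0.16,1],[0,0,0,0.48,-0.53,-0.16,1],[0,0,0,0.48,-0.53,-0.16,1],[0,0,0,0.48,-0.53,-0.16,1],[0,0,0,0.48,-0.53,-0.16,1]]

```text
time_s: 2.35
tcp_pos: [0.5209, 0.2575, 0.1956]
ee_rot: [[0.004, -0.408, -0.913], [0.006, -0.913, 0.409], [-1.0, -0.007, -0.001]]
wrist_force: [0.7, 1.0, 1.4]
gripper_width: 0.998
```

Emit:
move_arm:
  series:
    - [[-0.04,0.03,-0.05,0.3,-0.32,-0.25,1],[0,0,0,0.3,-0.32,-0.25,1],[0,0,0,0.2,-0.25,-0.2,1],[0,0,0,0,0,0,1]]

```text
time_s: 2.85
tcp_pos: [0.572, 0.1997, 0.1515]
ee_rot: [[-0.001, -0.419, -0.908], [-0.0, -0.908, 0.419], [-1.0, 0.001, 0.0]]
wrist_force: [0.0, -1.0, -0.1]
gripper_width: 0.997
```

Run:
```python
from station import r,viewer
import cv2
s=r.sense();print(s['tcp_pos'],s['ee_rot'].round(4),s['wrist_force'])
im,d=viewer.capture('side');cv2.imwrite('pics/s1.png',cv2.resize(im[170:320,160:360,::-1],None,fx=4,fy=4,interpolation=2))
```

```text
[0.5720325  0.19965413 0.15153816] [[-5.000e-04 -4.191e-01 -9.079e-01]
 [-5.000e-04 -9.079e-01  4.191e-01]
 [-1.000e+00  6.000e-04  3.000e-04]] [ 0.03836311 -0.99208171 -0.05763655]
```

View pics/s1.png

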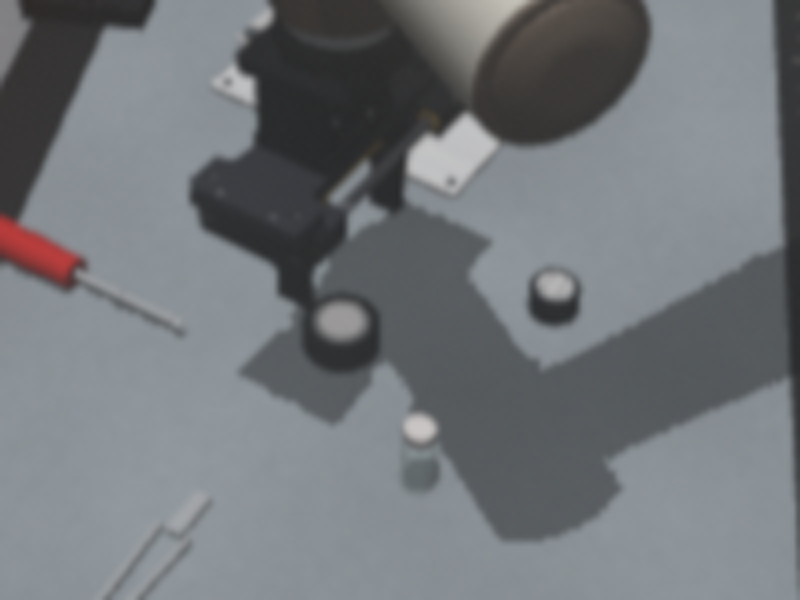

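The open fingers are above the large puck, with the small puck and vial clear of them. Descending.

Emit:
move_arm:
  series:
    - [[0,0,0,0,0,-0.4,1],[0,0,0,0,0,-0.4,1],[0,0,0,0,0,-0.3,1],[0,0,0,0,0,-0.15,1],[0,0,0,0,0,0,1]]

```text
time_s: 3.52
tcp_pos: [0.5723, 0.2054, 0.08]
ee_rot: [[0.009, -0.412, -0.911], [0.005, -0.911, 0.412], [-1.0, -0.008, -0.006]]
wrist_force: [-0.0, -0.7, 0.9]
gripper_width: 1.001
```

Emit:
move_arm:
  series:
    - [[-0.04,0.06,0,0,-0.08,-0.08,1],[0,0,0,0,0,0,1]]

```text
time_s: 3.78
tcp_pos: [0.5729, 0.2012, 0.0766]
ee_rot: [[0.002, -0.411, -0.912], [0.001, -0.912, 0.411], [-1.0, -0.002, -0.002]]
wrist_force: [-0.9, -0.6, 0.2]
gripper_width: 1.001
```

Emit:
move_arm:
  series:
    - [[0,0,0,0,0,-0.03,0.75],[0,0,0,0,0,0,0.65],[0,0,0,0,0,0,0],[0,0,0,0,0,0,0],[0,0,0,0,0,0,0],[0,0,0,0,0,0,0]]

```text
time_s: 4.53
tcp_pos: [0.5735, 0.2014, 0.0758]
ee_rot: [[0.004, -0.411, -0.911], [0.002, -0.911, 0.411], [-1.0, -0.003, -0.003]]
wrist_force: [0.3, -0.4, 0.2]
gripper_width: 0.561
```

Emit:
move_arm:
  series:
    - [[-0.02,0.03,0,0,0,0.3,0],[0,0,0,0,0,0.4,0],[0,0,0,-0.1,-0.3,0.3,0],[0,0,0,-0.16,-0.6,0,0],[0,0,0,-0.16,-0.6,0,0],[0,0,0,-0.16,-0.6,0,0],[0,0,0,-0.16,-0.6,0,0],[0,0,0,-0.16,-0.6,0,0],[0,0,0,-0.1,-0.3,0,0],[0,0,0,0,0,0,0]]

```text
time_s: 5.78
tcp_pos: [0.5079, -0.021, 0.134]
ee_rot: [[-0.007, -0.412, -0.911], [-0.003, -0.911, 0.412], [-1.0, 0.006, 0.005]]
wrist_force: [0.7, 0.2, -1.8]
gripper_width: 0.565
```

Run:
```python
from station import r,viewer
import cv2
s=r.sense();print(s['tcp_pos'],s['ee_rot'].round(4),s['wrist_force'],s['gripper_width'])
im,d=viewer.capture('side');cv2.imwrite('pics/s2.png',cv2.resize(im[140:290,160:360,::-1],None,fx=4,fy=4,interpolation=2))
```

```text
[ 0.50791344 -0.0210167   0.13403257] [[-0.0072 -0.4116 -0.9113]
 [-0.003  -0.9113  0.4117]
 [-1.      0.0057  0.0054]] [ 0.73002929  0.20546917 -1.79809112] 0.5650913566873965
```

View pics/s2.png

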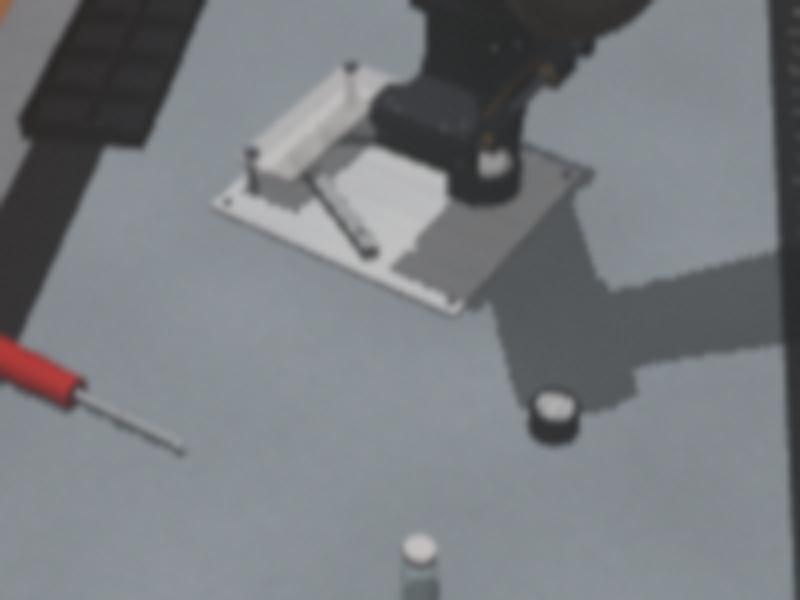

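The puck is held level over the mouth end of the plate. I'll correct the position and lower it.

Emit:
move_arm:
  series:
    - [[0.02,-0.05,0,0.04,-0.33,-0.1,0],[0,0,0,0,0,-0.3,0],[0,0,0,0,0,-0.15,0],[0,0,0,0,0,0,0],[0,0,0,0,0,0,0]]

```text
time_s: 6.45
tcp_pos: [0.5143, -0.0364, 0.1011]
ee_rot: [[0.005, -0.405, -0.914], [0.001, -0.914, 0.405], [-1.0, -0.003, -0.005]]
wrist_force: [-0.1, -0.8, -1.4]
gripper_width: 0.562
```

Emit:
move_arm:
  series:
    - [[0,0.03,-0.08,-0.05,-0.08,-0.1,0],[0,0,0,0,0,-0.1,0],[0,0,0,0,0,0,0],[0,0,0,0,0,0,0]]

```text
time_s: 6.95
tcp_pos: [0.5116, -0.0413, 0.0892]
ee_rot: [[0.003, -0.415, -0.91], [0.001, -0.91, 0.415], [-1.0, -0.002, -0.002]]
wrist_force: [-1.2, -0.8, -1.2]
gripper_width: 0.56
```

Emit:
move_arm:
  series:
    - [[-0.01,0.02,0,0,0,-0.06,0],[0,0,0,0,0,-0.04,0],[0,0,0,0,0,0,0]]

```text
time_s: 7.32
tcp_pos: [0.5118, -0.0412, 0.0829]
ee_rot: [[0.0, -0.415, -0.91], [-0.001, -0.91, 0.415], [-1.0, 0.0, -0.0]]
wrist_force: [0.1, 0.7, -1.6]
gripper_width: 0.563
```

Emit:
move_arm:
  series:
    - [[0,0,0,0,0,-0.02,0],[0,0,0,0,0,0,0]]

```text
time_s: 7.58
tcp_pos: [0.5119, -0.0412, 0.0818]
ee_rot: [[0.0, -0.415, -0.91], [-0.0, -0.91, 0.415], [-1.0, 0.0, -0.001]]
wrist_force: [0.3, 0.2, -0.5]
gripper_width: 0.56
```

Now bearing lightly on the plate, so I'll release and rise.

Emit:
move_arm:
  series:
    - [[0,0,0,0,0,-0.008,0],[0,0,0,0,0,0,0.7],[0,0,0,0,0,0,0.8],[0,0,0,0,0,0,0.8],[0,0,0,0,0,0,0.8],[0,0,0,0,0,0,0.8]]

```text
time_s: 8.32
tcp_pos: [0.5126, -0.0411, 0.082]
ee_rot: [[0.002, -0.415, -0.91], [-0.0, -0.91, 0.415], [-1.0, -0.001, -0.002]]
wrist_force: [-0.4, -0.1, 0.6]
gripper_width: 0.799
```

Emit:
move_arm:
  series:
    - [[0,0,0,0,0,0.3,0.8],[0,0,0,0,0,0.4,0.8],[0,0,0,-0.2,0.1,0.2,0.8],[0,0,0,-0.4,0.2,0,0],[0,0,0,-0.4,0.2,0,0],[0,0,0,0,0,0,0],[0,0,0,0,0,0,0]]

```text
time_s: 9.2
tcp_pos: [0.4477, -0.0101, 0.1365]
ee_rot: [[-0.001, -0.415, -0.91], [-0.0, -0.91, 0.415], [-1.0, 0.0, 0.0]]
wrist_force: [-0.0, 0.2, 0.1]
gripper_width: 0.422
```

```bash
cat > look.py <<'E'
import sys
from station import r,viewer,spotter
from h import *
n=sys.argv[1]; q=np.array([.619,-.0902,np.radians(-24.5)])
c,s_=np.cos(q[2]),np.sin(q[2]);R=np.array([[c,-s_],[s_,c]])
s=r.sense();print('t',s['time_s'],'tcp',s['tcp_pos'].round(4),'nest frame',((s['tcp_pos'][:2]-q[:2])@R).round(4),'F',s['wrist_force'].round(2),'Fnest',(s['wrist_force'][:2]@R).round(2));print(s['ee_rot'].round(4).tolist())
A=np.linspace(0,2*np.pi,60)
for cam in('side','top'):
    im,d=viewer.capture(cam);p=viewer.camera_params(cam)
    for o in spotter.trace(cam,'puck')[:2]:
        m=o['mask'];z0=.006
        def iou(x):
            P=np.concatenate([proj(p,np.c_[x[0]+.025*np.cos(A),x[1]+.025*np.sin(A),0*A+z]) for z in(z0,z0+.022)])
            K=np.zeros(m.shape,np.uint8);h=cv2.convexHull(P.astype(np.float32)).reshape(-1,2)
            cv2.fillPoly(K,[np.round(h*16).astype(np.int32)],1,shift=4);K=K>0
            return (K&m).sum()/(K|m).sum()
        x0=ray(p,o['centre'],.017)[0,:2]
        L=[(iou(x0+[i,j]),i,j) for i in np.arange(-.012,.0121,.001) for j in np.arange(-.012,.0121,.001)]
        b=max(l[0] for l in L);x=x0+np.mean([l[1:] for l in L if l[0]>b-.01],0)
        print(cam,round(o['conf'],2),np.round(o['centre'],1),'iou',round(b,2),'world',x.round(4),'nest',((x-q[:2])@R).round(4))
    b=(160,360,120,270) if cam=='side' else (180,330,130,245)
    k=4 if cam=='side' else 5
    cv2.imwrite(f'pics/{cam}_{n}.png',cv2.resize(im[b[2]:b[3],b[0]:b[1],::-1],None,fx=k,fy=k,interpolation=2))
E
python3 look.py a
```

```text
t 9.2 tcp [ 0.4477 -0.0101  0.1365] nest frame [-0.1891  0.0019] F [-0.01  0.2   0.09] Fnest [-0.09  0.18]
[[-0.0006, -0.4154, -0.9096], [-0.0002, -0.9096, 0.4154], [-1.0, 0.0005, 0.0005]]
side 0.47 [279.4 193.7] iou 0.78 world [ 0.5116 -0.0403] nest [-0.1184  0.0009]
top 0.45 [263.7 212. ] iou 0.88 world [ 0.5139 -0.0398] nest [-0.1166  0.0023]
top 0.24 [393.2 191.3] iou 0.85 world [ 0.6079 -0.464 ] nest [ 0.1449 -0.3447]
```

View pics/side_a.png

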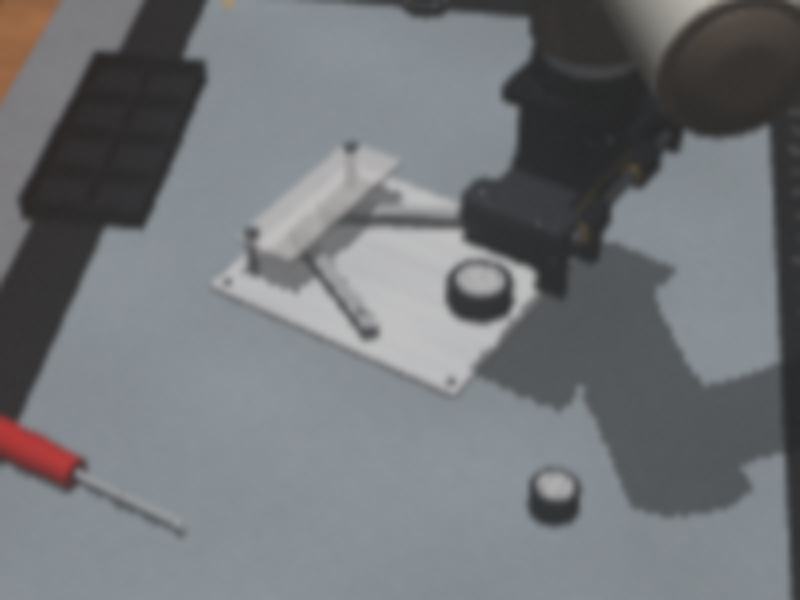

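View pics/top_a.png

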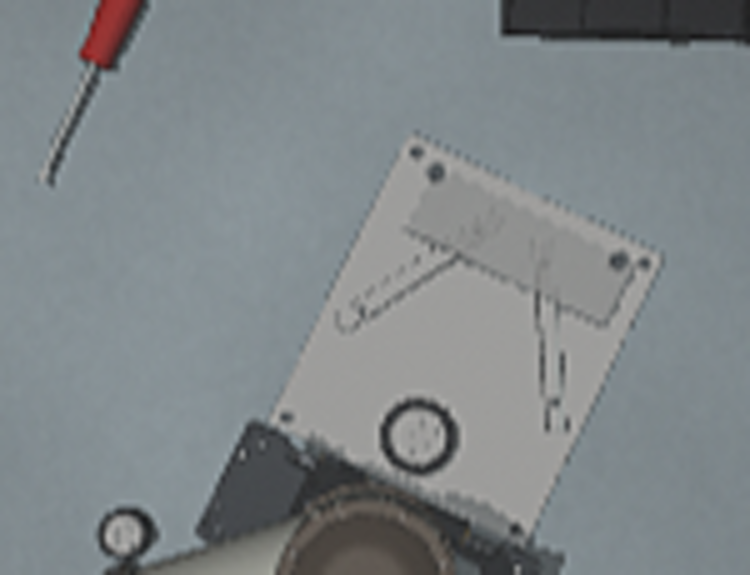

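The puck stands flat on the plate at nest x≈-117 mm, y≈+1 mm, and nothing else has shifted. The fingers are behind it, so I'll lower them with the jaws closed.

Emit:
move_arm:
  series:
    - [[0,0,0,-0.1,0,-0.3,0],[0,0,0,0,0,-0.3,0],[0,0,0,0,0,-0.15,0],[0,0,0,0,0,0,0],[0,0,0,0,0,0,0]]

```text
time_s: 10.02
tcp_pos: [0.4444, -0.0108, 0.0902]
ee_rot: [[0.001, -0.418, -0.908], [0.0, -0.908, 0.418], [-1.0, -0.001, -0.001]]
wrist_force: [0.1, 0.3, 0.1]
gripper_width: 0.002
```

Emit:
move_arm:
  series:
    - [[0,0,0,0,0,-0.1,0],[0,0,0,0,0,-0.06,0],[0,0,0,0,0,0,0]]

```text
time_s: 10.4
tcp_pos: [0.4451, -0.0106, 0.0809]
ee_rot: [[0.004, -0.418, -0.908], [0.001, -0.908, 0.418], [-1.0, -0.002, -0.003]]
wrist_force: [-0.2, -0.3, 0.0]
gripper_width: 0.004
```

Emit:
move_arm:
  series:
    - [[0,0.03,0,0.136,-0.062,0,0],[0,0,0,0.136,-0.062,0,0],[0,0,0,0.136,-0.062,0,0],[0,0,0,0.136,-0.062,0,0],[0,0,0,0.1,-0.046,0,0],[0,0,0,0.1,-0.046,0,0],[0,0,0,0.1,-0.046,0,0]]

```text
time_s: 11.28
tcp_pos: [0.4992, -0.0355, 0.081]
ee_rot: [[-0.001, -0.418, -0.908], [0.001, -0.908, 0.418], [-1.0, -0.0, 0.002]]
wrist_force: [-1.1, 0.8, 0.1]
gripper_width: 0.004
```

```bash
python3 look.py b
```

```text
t 11.275 tcp [ 0.4992 -0.0355  0.081 ] nest frame [-0.1317  0.    ] F [-1.05  0.79  0.11] Fnest [-1.28  0.29]
[[-0.0013, -0.4183, -0.9083], [0.0008, -0.9083, 0.4183], [-1.0, -0.0002, 0.0015]]
top 0.58 [266.  203.8] iou 0.16 world [ 0.5522 -0.0518] nest [-0.0767  0.0072]
```

View pics/side_b.png

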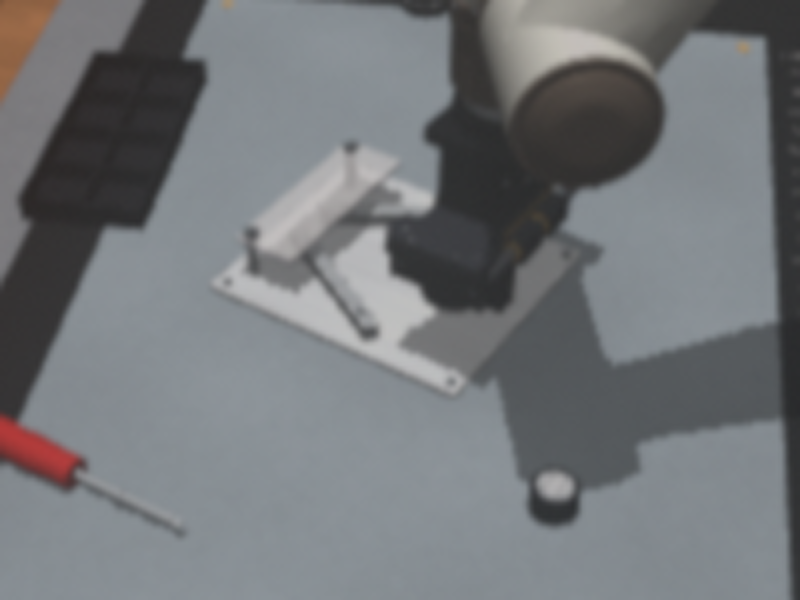

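The puck is hidden under the gripper. The light -1.3 N along the push direction says it is in contact. I'll keep pushing slowly.

Emit:
move_arm:
  series:
    - [[0,0,0,0.1,-0.046,0,0],[0,0,0,0.1,-0.046,0,0],[0,0,0,0.1,-0.046,0,0],[0,0,0,0.1,-0.046,0,0],[0,0,0,0.1,-0.046,0,0],[0,0,0,0.1,-0.046,0,0],[0,0,0,0.1,-0.046,0,0],[0,0,0,0.1,-0.046,0,0]]

```text
time_s: 12.48
tcp_pos: [0.5494, -0.0588, 0.081]
ee_rot: [[-0.002, -0.418, -0.908], [0.001, -0.908, 0.418], [-1.0, 0.0, 0.002]]
wrist_force: [-0.6, 0.5, 0.2]
gripper_width: 0.005
```

Emit:
move_arm:
  series:
    - [[0,0,0,0.07,-0.032,0,0],[0,0,0,0.07,-0.032,0,0],[0,0,0,0.07,-0.032,0,0],[0,0,0,0.07,-0.032,0,0],[0,0,0,0.07,-0.032,0,0],[0,0,0,0.06,-0.028,0,0]]

```text
time_s: 13.22
tcp_pos: [0.5757, -0.0709, 0.0809]
ee_rot: [[-0.003, -0.418, -0.908], [0.001, -0.908, 0.418], [-1.0, 0.0, 0.003]]
wrist_force: [-1.1, 1.3, 0.0]
gripper_width: 0.002
```

```bash
python3 look.py c
```

```text
t 13.225 tcp [ 0.5757 -0.0709  0.0809] nest frame [-0.0474 -0.0004] F [-1.12  1.29  0.04] Fnest [-1.55  0.71]
[[-0.0026, -0.418, -0.9084], [0.0007, -0.9084, 0.418], [-1.0, 0.0004, 0.0027]]
side 0.37 [261.5 194.6] iou 0.12 world [ 0.5599 -0.0165] nest [-0.0844  0.0426]
```

View pics/side_c.png

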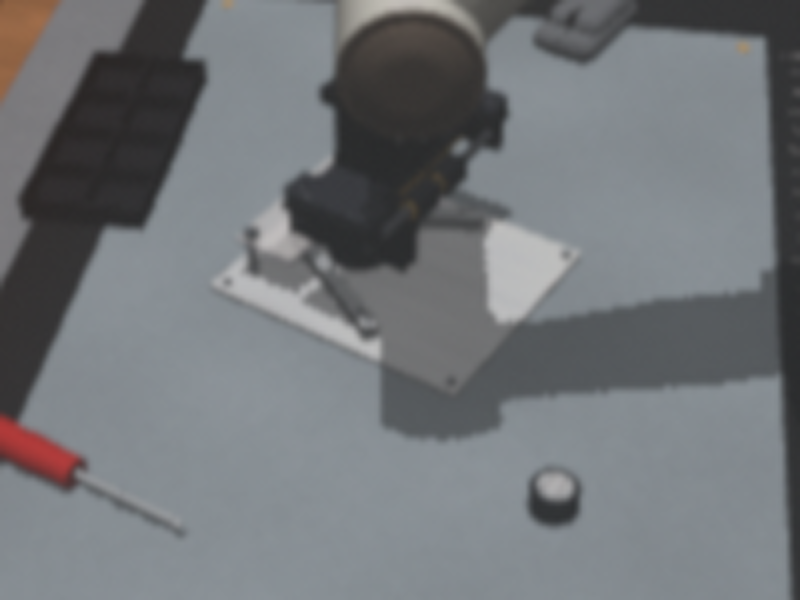

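View pics/top_c.png

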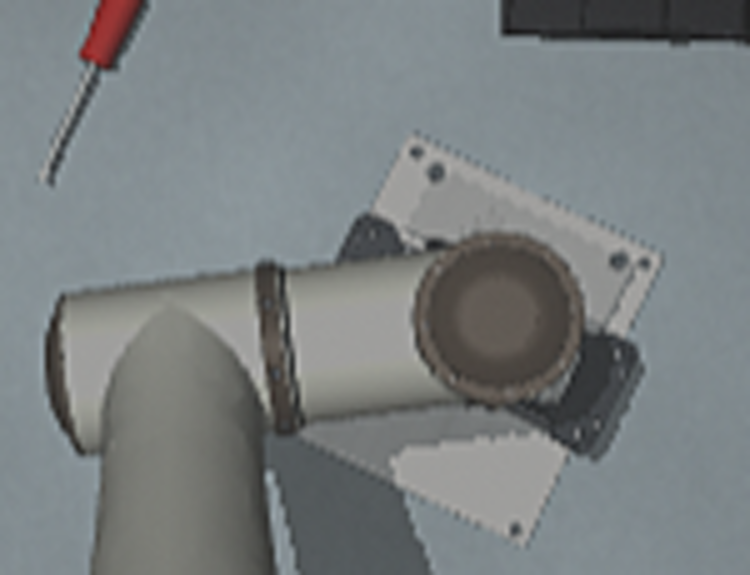

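The gripper is just short of the shield, about 13 mm from home, and nothing has been touched. Creeping from here.

Emit:
move_arm:
  series:
    - [[0,0.02,0,0.036,-0.0165,0,0],[0,0,0,0.036,-0.0165,0,0],[0,0,0,0.036,-0.0165,0,0],[0,0,0,0.036,-0.0165,0,0]]

```text
time_s: 13.92
tcp_pos: [0.5841, -0.0749, 0.0808]
ee_rot: [[-0.006, -0.418, -0.908], [0.001, -0.909, 0.418], [-1.0, 0.002, 0.006]]
wrist_force: [-1.1, 0.1, -0.1]
gripper_width: 0.004
```

Emit:
move_arm:
  series:
    - [[0,-0.04,0,0.016,-0.007,0,0],[0,0,0,0.016,-0.007,0,0]]

```text
time_s: 14.18
tcp_pos: [0.5861, -0.0758, 0.0808]
ee_rot: [[-0.001, -0.418, -0.908], [0.001, -0.908, 0.418], [-1.0, -0.0, 0.001]]
wrist_force: [-1.0, 0.4, 0.9]
gripper_width: 0.006
```

Emit:
move_arm:
  series:
    - [[0,0,0,0.012,-0.0055,0,0],[0,0,0,0.012,-0.0055,0,0]]

```text
time_s: 14.42
tcp_pos: [0.5869, -0.0762, 0.0806]
ee_rot: [[-0.002, -0.418, -0.908], [0.001, -0.908, 0.418], [-1.0, -0.0, 0.003]]
wrist_force: [-1.5, 2.3, 2.0]
gripper_width: 0.007
```

Emit:
move_arm:
  series:
    - [[0,0,0,0.012,-0.0055,0,0],[0,0,0,0.012,-0.0055,0,0]]

```text
time_s: 14.68
tcp_pos: [0.5874, -0.0764, 0.0804]
ee_rot: [[-0.005, -0.418, -0.908], [0.002, -0.908, 0.418], [-1.0, 0.0, 0.005]]
wrist_force: [-2.9, 3.8, 2.1]
gripper_width: 0.007
```

```bash
python3 look.py d
python3 - <<'E'
from station import r
s=r.sense();print(s['moment'])
E
```

```text
t 14.675 tcp [ 0.5874 -0.0764  0.0804] nest frame [-0.0345 -0.0005] F [-2.95  3.81  2.09] Fnest [-4.26  2.25]
[[-0.0048, -0.4182, -0.9083], [0.0017, -0.9084, 0.4182], [-1.0, 0.0005, 0.0051]]
[1.10491025 0.97318717 0.01718933]
```

View pics/side_d.png

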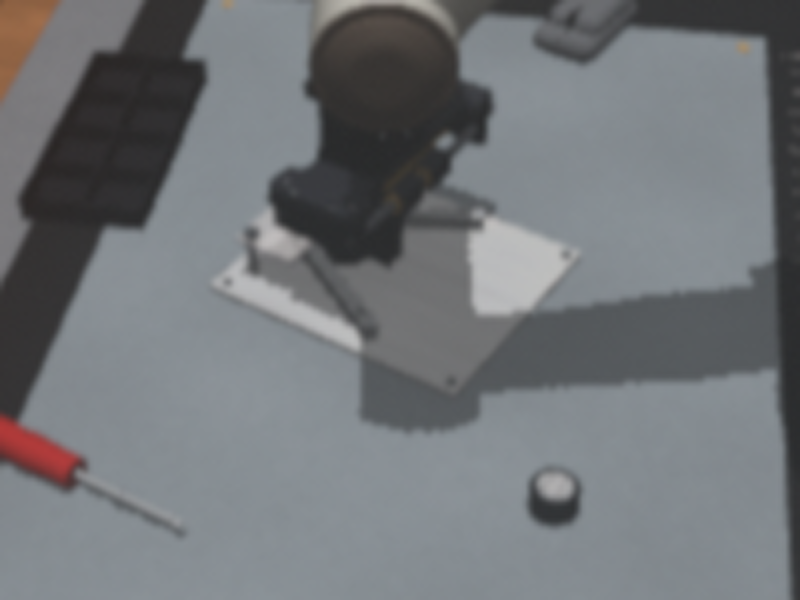

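Emit:
move_arm:
  series:
    - [[0,-0.02,0,0.0155,0.002,0.003,0],[0,0,0,0.0155,0.002,0,0]]

```text
time_s: 15.12
tcp_pos: [0.5876, -0.0763, 0.0803]
ee_rot: [[-0.006, -0.419, -0.908], [0.001, -0.908, 0.419], [-1.0, 0.001, 0.006]]
wrist_force: [-5.3, 2.9, 3.7]
gripper_width: 0.004
```

```bash
cat > f.py <<'E'
from station import r
import numpy as np
a=np.radians(-24.5);R=np.array([[np.cos(a),-np.sin(a)],[np.sin(a),np.cos(a)]])
s=r.sense();print(round(s['time_s'],3),'nest',((s['tcp_pos'][:2]-[.619,-.0902])@R*1e3).round(2),'z',s['tcp_pos'][2].round(4),'F',(s['wrist_force'][:2]@R).round(2),s['wrist_force'][2].round(2),'M',(s['moment'][:2]@R).round(2),s['moment'][2].round(3),'xax',s['ee_rot'][:,0].round(4))
E
python3 f.py
```

```text
15.125 nest [-34.37  -0.34] z 0.0803 F [-6.01  0.48] 3.72 M [0.08 1.47] 0.012 xax [-0.0062  0.0014 -1.    ]
```

Emit:
move_arm:
  series:
    - [[-0.026,-0.057,0,0.005,-0.002,0.005,0],[-0.026,-0.057,0,0.005,-0.002,0.005,0]]

```text
time_s: 15.38
tcp_pos: [0.5868, -0.076, 0.0802]
ee_rot: [[0.007, -0.419, -0.908], [-0.005, -0.908, 0.419], [-1.0, 0.002, -0.008]]
wrist_force: [-4.6, 5.3, 0.5]
gripper_width: 0.002
```

```bash
python3 f.py
```

```text
15.375 nest [-35.18  -0.43] z 0.0802 F [-6.38  2.96] 0.48 M [0.78 1.72] 0.038 xax [ 0.0067 -0.0052 -1.    ]
```

```bash
cat > favg.py <<'E'
from station import r,viewer
import numpy as np
a=np.radians(-24.5);R=np.array([[np.cos(a),-np.sin(a)],[np.sin(a),np.cos(a)]])
L=[]
for i in range(6):
    viewer.capture('side');s=r.sense();f=s['wrist_force'];L.append(np.r_[(f[:2]@R),f[2],(s['moment'][:2]@R),(s['tcp_pos'][:2]-[.619,-.0902])@R*1e3,s['tcp_pos'][2]*1e3])
L=np.array(L);print(s['time_s'],'\n',L.round(2),'\nmean',L.mean(0).round(2),s['ee_rot'][:,0].round(4))
E
python3 favg.py
```

```text
15.675 
 [[ -5.18   1.78   0.67   0.71   1.5  -35.21  -0.4   80.23]
 [ -4.79   2.7    0.82   0.65   1.6  -35.2   -0.4   80.2 ]
 [ -5.57   1.76   1.23   0.66   1.74 -35.22  -0.4   80.2 ]
 [ -5.78   2.08   2.     0.66   1.67 -35.2   -0.41  80.19]
 [ -6.1    2.82   1.92   0.74   1.64 -35.2   -0.42  80.19]
 [ -6.23   1.99   1.5    0.69   1.71 -35.2   -0.42  80.17]] 
mean [ -5.61   2.19   1.36   0.68   1.64 -35.21  -0.41  80.2 ] [ 0.0064 -0.0051 -1.    ]
```

Emit:
move_arm:
  series:
    - [[-0.026,-0.057,0,0.008,0.004,0.004,0]]

```text
time_s: 15.8
tcp_pos: [0.5865, -0.0757, 0.0801]
ee_rot: [[0.012, -0.419, -0.908], [-0.009, -0.908, 0.419], [-1.0, 0.003, -0.015]]
wrist_force: [-4.6, 2.5, 3.7]
gripper_width: 0.004
```

```bash
python3 favg.py
```

```text
16.1 
 [[-5.230e+00 -6.000e-02  2.480e+00  3.200e-01  1.470e+00 -3.565e+01
  -2.800e-01  8.010e+01]
 [-4.790e+00  1.450e+00  1.550e+00  3.500e-01  1.530e+00 -3.564e+01
  -2.900e-01  8.009e+01]
 [-5.560e+00  2.510e+00  1.260e+00  3.200e-01  1.580e+00 -3.563e+01
  -2.900e-01  8.009e+01]
 [-4.960e+00  2.130e+00  2.440e+00  3.600e-01  1.610e+00 -3.563e+01
  -2.800e-01  8.010e+01]
 [-5.260e+00  1.240e+00  2.650e+00  3.500e-01  1.610e+00 -3.563e+01
  -3.000e-01  8.008e+01]
 [-4.910e+00  8.100e-01  1.470e+00  3.700e-01  1.640e+00 -3.560e+01
  -2.900e-01  8.012e+01]] 
mean [ -5.12   1.34   1.97   0.34   1.57 -35.63  -0.29  80.09] [ 0.0123 -0.0088 -0.9999]
```

Emit:
move_arm:
  series:
    - [[-0.006,-0.014,0,0.021,-0.002,0.004,0]]

```text
time_s: 16.23
tcp_pos: [0.5866, -0.0757, 0.0801]
ee_rot: [[0.011, -0.42, -0.908], [-0.01, -0.908, 0.42], [-1.0, 0.004, -0.014]]
wrist_force: [-5.7, 4.6, 4.5]
gripper_width: 0.005
```

```bash
python3 favg.py
```

```text
16.525 
 [[ -6.5    0.31   3.67   0.48   1.97 -35.52  -0.22  80.08]
 [ -7.     1.17   3.2    0.49   2.02 -35.53  -0.25  80.07]
 [ -7.08   1.58   3.82   0.46   1.95 -35.53  -0.22  80.09]
 [ -7.7    1.05   3.06   0.51   1.94 -35.55  -0.25  80.08]
 [ -5.78   1.15   3.51   0.43   2.   -35.53  -0.23  80.08]
 [ -6.86   1.43   3.36   0.5    2.   -35.56  -0.22  80.08]] 
mean [ -6.82   1.11   3.44   0.48   1.98 -35.54  -0.23  80.08] [ 0.0114 -0.0095 -0.9999]
```

Emit:
move_arm:
  series:
    - [[-0.006,-0.014,0,0.034,-0.004,0.01,0]]

```text
time_s: 16.65
tcp_pos: [0.5868, -0.0757, 0.0801]
ee_rot: [[0.009, -0.42, -0.907], [-0.01, -0.907, 0.42], [-1.0, 0.005, -0.012]]
wrist_force: [-7.0, 5.6, 2.9]
gripper_width: 0.007
```

```bash
python3 favg.py
```

```text
16.95 
 [[ -8.33   2.97   4.05   0.52   2.38 -35.33  -0.13  80.11]
 [ -8.57   2.19   3.37   0.57   2.32 -35.36  -0.13  80.11]
 [ -8.2    2.36   2.47   0.56   2.45 -35.35  -0.15  80.12]
 [ -7.66   2.41   3.91   0.59   2.43 -35.35  -0.14  80.12]
 [ -7.86   1.3    2.1    0.56   2.37 -35.35  -0.13  80.1 ]
 [ -6.99   2.18   3.49   0.58   2.34 -35.36  -0.15  80.12]] 
mean [ -7.93   2.24   3.23   0.56   2.38 -35.35  -0.14  80.11] [ 0.0088 -0.0101 -0.9999]
```

Emit:
move_arm:
  series:
    - [[0.05,-0.04,0,0.045,-0.013,0.012,0]]

```text
time_s: 17.08
tcp_pos: [0.5869, -0.0761, 0.0801]
ee_rot: [[0.008, -0.421, -0.907], [-0.003, -0.907, 0.421], [-1.0, -0.001, -0.008]]
wrist_force: [-9.1, 6.2, 5.6]
gripper_width: 0.004
```

```bash
python3 favg.py
```

```text
17.375 
 [[ -9.34   2.34   4.56   0.7    2.86 -35.01  -0.56  80.14]
 [-10.11   2.78   4.03   0.64   2.82 -35.01  -0.54  80.14]
 [ -9.66   1.92   3.62   0.6    2.8  -35.06  -0.54  80.13]
 [ -9.63   2.59   4.27   0.51   2.74 -35.05  -0.55  80.13]
 [ -9.31   1.77   3.54   0.53   2.78 -35.02  -0.53  80.15]
 [ -9.04   2.1    4.67   0.52   2.76 -35.02  -0.54  80.17]] 
mean [ -9.51   2.25   4.11   0.58   2.79 -35.03  -0.54  80.14] [ 0.0081 -0.0028 -1.    ]
```

Emit:
move_arm:
  series:
    - [[0,0,0.04,0.056,0.006,0.014,0]]

```text
time_s: 17.5
tcp_pos: [0.5874, -0.076, 0.0802]
ee_rot: [[0.001, -0.416, -0.909], [-0.003, -0.909, 0.416], [-1.0, 0.003, -0.002]]
wrist_force: [-7.5, 1.0, 3.1]
gripper_width: 0.007
```

```bash
python3 favg.py
```

```text
17.8 
 [[-8.960e+00 -6.000e-01  5.530e+00 -1.300e-01  2.630e+00 -3.461e+01
  -2.000e-01  8.020e+01]
 [-9.060e+00 -3.400e-01  4.770e+00 -1.200e-01  2.560e+00 -3.463e+01
  -2.300e-01  8.019e+01]
 [-7.830e+00 -9.800e-01  4.530e+00 -1.000e-01  2.540e+00 -3.467e+01
  -2.200e-01  8.019e+01]
 [-8.620e+00 -4.400e-01  4.630e+00 -9.000e-02  2.540e+00 -3.466e+01
  -2.600e-01  8.017e+01]
 [-9.200e+00  4.000e-02  3.420e+00 -8.000e-02  2.510e+00 -3.468e+01
  -2.500e-01  8.017e+01]
 [-8.530e+00 -5.000e-02  4.640e+00 -1.500e-01  2.540e+00 -3.467e+01
  -2.400e-01  8.018e+01]] 
mean [ -8.7   -0.39   4.58  -0.11   2.55 -34.65  -0.23  80.18] [ 7.0e-04 -3.1e-03 -1.0e+00]
```

Emit:
move_arm:
  series:
    - [[-0.02,-0.045,0,0.068,0.006,0.025,0]]

```text
time_s: 17.92
tcp_pos: [0.5876, -0.0759, 0.0803]
ee_rot: [[-0.003, -0.418, -0.908], [-0.006, -0.908, 0.418], [-1.0, 0.007, 0.0]]
wrist_force: [-8.3, 4.7, 1.1]
gripper_width: 0.001
```

```bash
python3 favg.py
```

```text
18.225 
 [[-9.680e+00 -1.220e+00  2.420e+00 -7.000e-02  2.850e+00 -3.452e+01
   1.000e-02  8.024e+01]
 [-9.870e+00 -6.000e-01  3.040e+00 -2.000e-02  2.900e+00 -3.452e+01
  -0.000e+00  8.025e+01]
 [-9.320e+00 -5.900e-01  2.540e+00 -8.000e-02  2.850e+00 -3.451e+01
  -2.000e-02  8.026e+01]
 [-9.860e+00 -2.000e-02  3.490e+00 -4.000e-02  2.830e+00 -3.451e+01
  -1.000e-02  8.027e+01]
 [-9.260e+00 -3.400e-01  2.540e+00 -4.000e-02  2.880e+00 -3.450e+01
  -1.000e-02  8.026e+01]
 [-9.990e+00 -3.800e-01  3.010e+00  1.000e-02  2.900e+00 -3.450e+01
   2.000e-02  8.028e+01]] 
mean [-9.660e+00 -5.300e-01  2.840e+00 -4.000e-02  2.870e+00 -3.451e+01
 -0.000e+00  8.026e+01] [-0.0027 -0.006  -1.    ]
```

Emit:
move_arm:
  series:
    - [[0.025,-0.08,0,0.09,-0.001,0.03,0]]

```text
time_s: 18.35
tcp_pos: [0.5878, -0.0761, 0.0803]
ee_rot: [[-0.005, -0.42, -0.908], [-0.003, -0.908, 0.42], [-1.0, 0.004, 0.003]]
wrist_force: [-13.0, 6.2, 4.9]
gripper_width: 0.006
```

```bash
python3 favg.py
```

```text
18.65 
 [[-1.214e+01  1.100e-01  3.950e+00 -6.000e-02  3.660e+00 -3.418e+01
  -1.400e-01  8.028e+01]
 [-1.252e+01 -3.700e-01  3.360e+00  1.000e-02  3.600e+00 -3.420e+01
  -1.100e-01  8.029e+01]
 [-1.234e+01 -5.700e-01  4.120e+00 -1.000e-01  3.530e+00 -3.421e+01
  -1.000e-01  8.028e+01]
 [-1.284e+01 -3.400e-01  4.230e+00 -9.000e-02  3.570e+00 -3.424e+01
  -1.100e-01  8.026e+01]
 [-1.176e+01 -9.500e-01  4.310e+00 -4.000e-02  3.600e+00 -3.421e+01
  -1.200e-01  8.027e+01]
 [-1.289e+01 -4.300e-01  3.360e+00 -7.000e-02  3.590e+00 -3.423e+01
  -1.000e-01  8.028e+01]] 
mean [-1.242e+01 -4.300e-01  3.890e+00 -6.000e-02  3.590e+00 -3.421e+01
 -1.100e-01  8.028e+01] [-0.0048 -0.0026 -1.    ]
```

Lateral force is nulled and the push is at 12.4 N. I'll raise it to about 14 N and hold.

Emit:
move_arm:
  series:
    - [[0.026,-0.095,0,0.1,0,0.034,0]]

```text
time_s: 18.77
tcp_pos: [0.588, -0.0763, 0.0803]
ee_rot: [[-0.006, -0.422, -0.907], [0.001, -0.907, 0.422], [-1.0, 0.002, 0.006]]
wrist_force: [-13.0, 4.4, 4.5]
gripper_width: -0.0
```

```bash
python3 favg.py
```

```text
19.075 
 [[-13.03  -0.28   4.3   -0.11   3.93 -33.99  -0.24  80.31]
 [-13.02   0.52   4.14  -0.19   3.91 -34.    -0.23  80.31]
 [-14.    -1.79   3.96  -0.19   3.84 -33.99  -0.22  80.33]
 [-12.8   -0.98   4.15  -0.16   3.88 -34.03  -0.23  80.3 ]
 [-13.    -1.66   3.41  -0.15   3.82 -34.01  -0.22  80.31]
 [-12.23  -1.52   4.02  -0.2    3.8  -34.01  -0.23  80.29]] 
mean [-13.01  -0.95   4.    -0.17   3.86 -34.01  -0.23  80.31] [-0.0064  0.001  -1.    ]
```

Emit:
move_arm:
  series:
    - [[0.001,-0.094,0,0.108,-0.008,0.034,0]]

```text
time_s: 19.2
tcp_pos: [0.5882, -0.0765, 0.0803]
ee_rot: [[-0.009, -0.424, -0.906], [0.002, -0.906, 0.424], [-1.0, 0.002, 0.009]]
wrist_force: [-14.6, 9.5, 6.7]
gripper_width: 0.009
```

```bash
python3 favg.py
```

```text
19.5 
 [[-16.23   1.65   5.27   0.36   4.49 -33.74  -0.27  80.32]
 [-15.38   1.93   5.4    0.41   4.52 -33.76  -0.24  80.32]
 [-16.24   1.44   4.88   0.42   4.48 -33.78  -0.24  80.33]
 [-15.24   1.36   4.34   0.29   4.48 -33.78  -0.24  80.32]
 [-15.51   0.13   5.74   0.39   4.48 -33.77  -0.24  80.31]
 [-14.24   1.32   5.6    0.38   4.47 -33.75  -0.22  80.34]] 
mean [-15.47   1.31   5.21   0.37   4.48 -33.76  -0.24  80.32] [-0.009   0.0016 -1.    ]
```

Emit:
move_arm:
  series:
    - [[0.008,-0.09,0.03,0.1,-0.001,0.036,0]]

```text
time_s: 19.62
tcp_pos: [0.5883, -0.0764, 0.0804]
ee_rot: [[-0.011, -0.421, -0.907], [0.003, -0.907, 0.421], [-1.0, 0.002, 0.011]]
wrist_force: [-11.9, 4.4, 2.1]
gripper_width: 0.006
```

```bash
python3 favg.py
```

```text
19.925 
 [[-1.304e+01  1.500e-01  4.380e+00  9.000e-02  4.030e+00 -3.364e+01
  -1.900e-01  8.037e+01]
 [-1.286e+01  4.900e-01  3.800e+00  3.000e-02  3.870e+00 -3.365e+01
  -2.100e-01  8.038e+01]
 [-1.381e+01  1.550e+00  4.340e+00  4.000e-02  3.960e+00 -3.364e+01
  -2.400e-01  8.039e+01]
 [-1.421e+01  3.100e-01  3.600e+00  2.000e-02  3.940e+00 -3.366e+01
  -2.300e-01  8.037e+01]
 [-1.430e+01 -2.800e-01  4.110e+00  5.000e-02  3.920e+00 -3.366e+01
  -2.100e-01  8.037e+01]
 [-1.263e+01  4.900e-01  3.660e+00  4.000e-02  3.880e+00 -3.365e+01
  -2.100e-01  8.038e+01]] 
mean [-1.348e+01  4.500e-01  3.980e+00  5.000e-02  3.930e+00 -3.365e+01
 -2.200e-01  8.038e+01] [-0.0113  0.0029 -0.9999]
```

```bash
sed 's/range(6)/range(22)/; s/L.round(2),/L[::3].round(2),/' favg.py > hold.py; python3 hold.py
```

```text
21.025 
 [[-1.434e+01  5.300e-01  3.740e+00  4.000e-02  3.900e+00 -3.361e+01
  -2.000e-01  8.038e+01]
 [-1.329e+01 -2.700e-01  4.220e+00  7.000e-02  3.950e+00 -3.366e+01
  -2.200e-01  8.039e+01]
 [-1.339e+01 -1.100e-01  4.080e+00  4.000e-02  3.890e+00 -3.367e+01
  -2.200e-01  8.035e+01]
 [-1.385e+01  7.700e-01  3.890e+00  4.000e-02  3.890e+00 -3.365e+01
  -2.200e-01  8.037e+01]
 [-1.323e+01 -1.700e-01  3.510e+00  4.000e-02  3.920e+00 -3.366e+01
  -2.400e-01  8.037e+01]
 [-1.383e+01 -6.800e-01  3.660e+00  3.000e-02  3.900e+00 -3.364e+01
  -2.200e-01  8.038e+01]
 [-1.330e+01 -6.000e-01  3.650e+00  2.000e-02  3.960e+00 -3.366e+01
  -2.200e-01  8.038e+01]
 [-1.430e+01 -8.000e-01  2.720e+00  3.000e-02  3.920e+00 -3.365e+01
  -2.400e-01  8.037e+01]] 
mean [-1.345e+01 -5.000e-02  3.680e+00  4.000e-02  3.930e+00 -3.365e+01
 -2.200e-01  8.037e+01] [-0.0114  0.0029 -0.9999]
```

The press held steady for over a second at 13.45 N with lateral force about 0. Backing off straight along the push axis.

Emit:
move_arm:
  series:
    - [[0,0,0,0,0,0,0],[0,0,0,-0.03,0.014,0,0],[0,0,0,-0.06,0.028,0,0],[0,0,0,-0.15,0.07,0,0],[0,0,0,-0.2,0.092,0,0],[0,0,0,-0.3,0.138,0,0],[0,0,0,-0.3,0.138,0.05,0],[0,0,0,-0.2,0.092,0.5,0],[0,0,0,-0.2,0.092,0.5,0],[0,0,0,-0.3,0.138,0.5,0],[0,0,0,-0.4,0.18,0.4,0],[0,0,0,0,0,0,0]]

```text
time_s: 22.52
tcp_pos: [0.4525, -0.0152, 0.2008]
ee_rot: [[-0.004, -0.42, -0.908], [0.003, -0.908, 0.42], [-1.0, -0.001, 0.005]]
wrist_force: [-0.2, -0.4, -0.4]
gripper_width: 0.004
```

```bash
python3 look.py e
```

```text
t 22.525 tcp [ 0.4525 -0.0152  0.2008] nest frame [-0.1826 -0.0008] F [-0.21 -0.45 -0.39] Fnest [-0.  -0.5]
[[-0.0041, -0.4196, -0.9077], [0.0027, -0.9077, 0.4195], [-1.0, -0.0007, 0.0048]]
side 0.52 [248.5 182.4] iou 0.61 world [ 0.6158 -0.0814] nest [-0.0066  0.0067]
top 0.43 [274.3 198.4] iou 0.06 world [ 0.5713 -0.0751] nest [-0.0497 -0.006 ]
```

View pics/side_e.png

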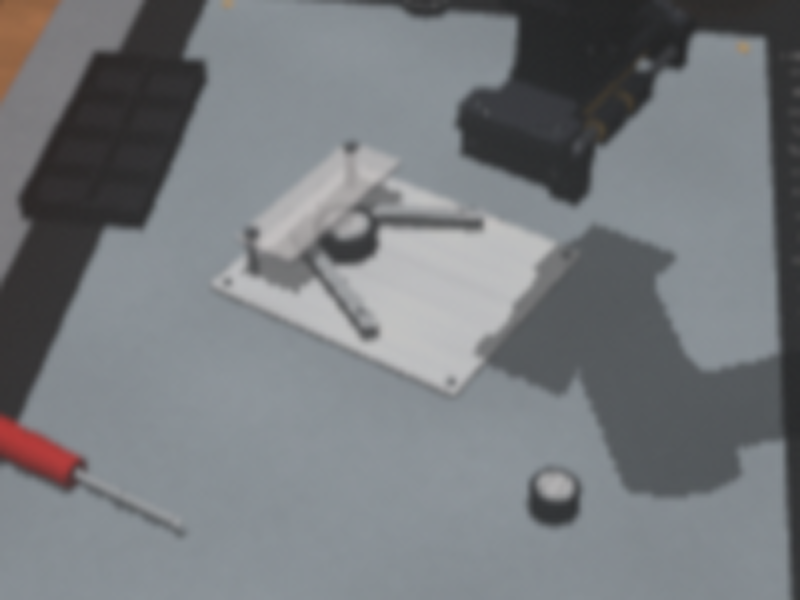

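View pics/top_e.png

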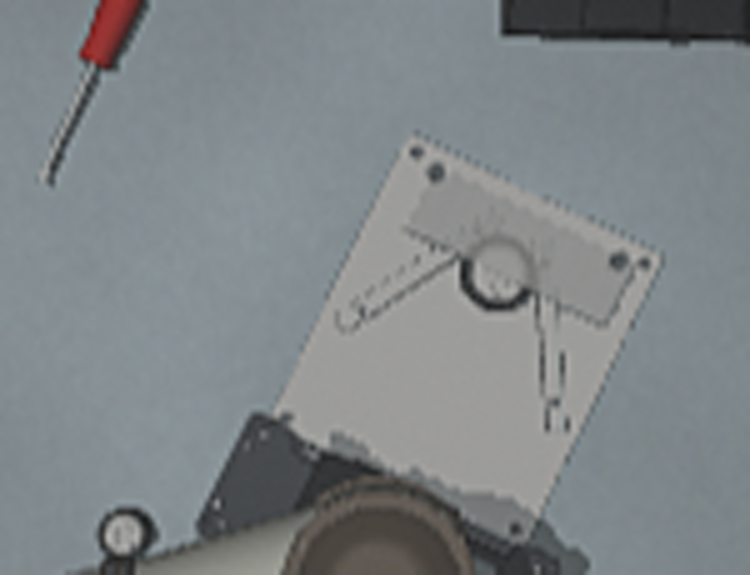

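The puck sits between the guides, half under the shield, at about (279,184) in the top image. I'll check its position against the seat with an overlay.

Run:
```python
from station import viewer
from h import *
im,_=viewer.capture('top');p=viewer.camera_params('top');A=np.linspace(0,2*np.pi,80)
b=cv2.resize(im[150:215,240:320,::-1],None,fx=9,fy=9,interpolation=2)
for z,col in((.028,(0,0,255)),):
    P=proj(p,np.c_[.6188+.025*np.cos(A),-.0902+.025*np.sin(A),0*A+z]);P=(P+.5-[240,150])*9
    cv2.polylines(b,[P.astype(int)],True,col,1)
cv2.imwrite('pics/ov.png',b)
```

```text
(no output)
```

View pics/ov.png

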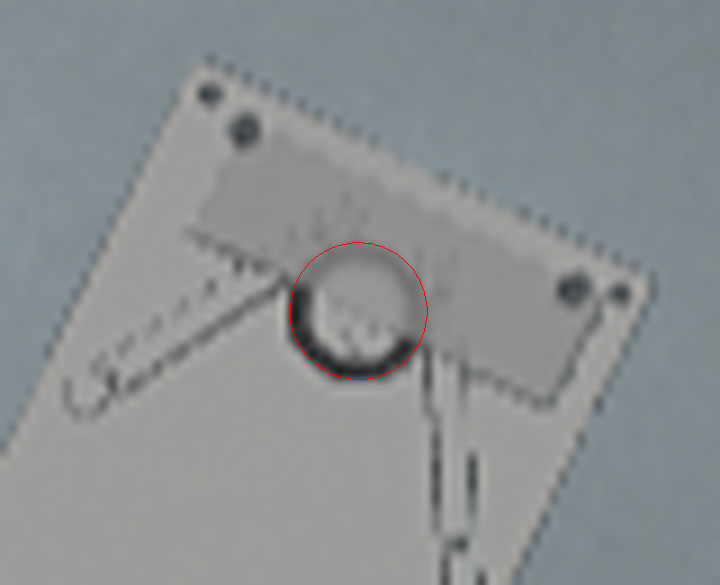

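The puck's outline matches the predicted seat circle to within about 1 mm, and it touches both guides. Handing in.

```bash
python3 -c "
from station import r
print(r.finish_job())"
```

```text
the job is handed in; nothing more can be done
None
```

The larger puck is home in the nest, and I handed the job in at about 22.6 s of the 67 s allowed.

- **Placing:** I set the puck down flat on the plate about 117 mm before the seat and released it. I then pushed it along the plate under the shield with the closed fingertips.
- **Press:** The final press averaged 13.45 N along the push axis for about 1.4 s, with lateral force near 0 N. While I adjusted towards that level, one step read about 15.5 N for around 0.4 s.
- **Guide loads:** These could not be measured directly. With the force balanced and friction at 0.4, I estimate about 8 N per guide during the press and at most 10 N during the 15.5 N step. Both estimates rest on the assumed friction. The fingers also pressed down on the puck with about 4 N.
- **Last checks:** After backing off, the puck's outline in the top image matches the seat circle to within about 1 mm, and it touches both guides. The shield, the small puck and the screwdriver look unmoved. The vial, mouse, flux jar, tweezers and lens were not checked at the end, but nothing came near them.
- **Disagreement:** The trained network's position for the seated puck, half hidden by the shield and guides, was off by about 9 mm in the side view and 50 mm in the top view. I relied on the overlay instead.

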